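Clamp a casting mould in its jig

ROBOT

A 6-joint arm with a two-finger parallel gripper is mounted at the origin on the work surface. World frame = base frame: x ahead of the robot, y to its left, z up, the work surface at z = 0. Lengths are in mm, angles in degrees, forces in N, time in s.
With the tool pointing down it reaches from about 350 to 850 mm from the base axis. Payload 8.1 kg.
Tool frame: the origin (TCP) lies between the finger pads; the fingertips stand 14 mm ahead of it and the grasp point (between the pads) lies 5 mm behind it; z points along the fingers, x is the direction in which the jaws open and shut, and the axes are right-handed (so a half turn about z gives the same grasp; the last joint's range is limited). The gripper opens to 85 mm and grips with 20 to 120 N. Pads are 22 mm wide; open, the fingers measure 114 mm over their backs; the gripper's body (76 mm by 85 mm) begins 54 mm behind the grasp point. The pads swing forward as they close: fully open they stand 13 mm farther back than shut.
Start: joints at [59.507, 7.471, 85.268, -0, 87.261, -4.893], TCP at [259.229, 541.115, 217.192] pointing down, gripper open.
Joint ranges: [-169.43, 169.43], [-51.17, 129.36], [1.28, 143.12], [-76.62, 256.62], [0, 156.53], [-152.29, 152.29]. Speed limits (degrees/s): [136.94, 136.94, 159.86, 180, 180, 180].

INTERFACE

Orientations are given as [roll, pitch, yaw] about the fixed x, y, z axes, in that order (R = Rz(yaw) Ry(pitch) Rx(roll)).
In Python, from bench import r, vision, job gives the robot as it stands.
- The arm moves only by the tool send_rows, never from a script. Its arguments are lists of equal length, an entry for each row: "dp": the shift along the world's x, y, z in mm, a list of three; "rot": the turn, a rotation vector about the world's x, y, z in rad, a list of three. In form: {"dp": [[tx, ty, tz], ...], "rot": [[wx, wy, wz], ...]}. A call has 1 to 5 rows; each row is the pose to reach, as a shift and turn from the pose commanded when the call began; what a row does not reach only later rows make up. A row lasts 1/8 s, in which the tool goes at most 62.5 mm and 10.7 degrees, less where a joint would pass 70% of its speed; a pose out of reach is approached as far as the arm can. A call with a gripper value outside its range is refused whole. "jaw" is the finger opening in mm, from 0 to 85.4, set as the call begins (left out, the last holds). The fingers move at their own pace and stop on an object; "force" is the grip in N (left out, the last holds). Time passes only in rows, so rows that repeat a pose let the fingers close. It gives the time, the measured TCP pose, the force and the opening at its end, in the units of the state.
- r.sense(): the state, without advancing time (a new reading comes with each control period).
- vision.snapshot(name): name is "scene" or "top"; returns a dict with "pixels" (420x560x3 uint8, red, green, blue), "depth" (420x560 float32, mm along the optical axis (not along the pixel's ray), 0 where there is no reading), "intrinsics" (3x3 intrinsics, pixels), "world_from_camera" (4x4, takes a point from camera to world coordinates). Camera axes: x right, y down, z forward; pixel columns grow to the right and rows downward; lengths in mm; the calibration is good to about 2 mm. A picture is of the moment at which its call begins.
- job.hand_in(): hands the job in, once; it reports no verdict.
The state is a dict: "time": time; "joint_pos": joint angles; "qd": joint speeds; "joint_efforts": joint torques, N m; "tool_pos": TCP position; "tcp_rot": TCP orientation; "ft_force": force on the tool from outside, world axes, zero at the start; "wrist_torque": the same for the moment, N m; "finger_gap": finger opening in mm.
Only numpy, scipy, OpenCV 4.12 (cv2) and the standard library are available. Lean on these libraries where they do the work, as an engineer would, in place of code of your own. Each camera call takes 0.05 s, during which the arm holds its last target.

TASK

Get the two-part plaster mould ready for casting: gently slide it along the jig's bed until it sits fully home against the end stop, then turn the wing screw clockwise until its rubber foot holds the mould firmly, and let go. Plaster cracks, so feel for when the foot bears and do not overtighten, keep clear of the steel panel beside the wings, and leave the pots around the jig alone.

Things in the scene. Friction and masses are not known exactly. Their poses are not given: they have to be found in the camera images.
- jig: Fixed plywood jig. Origin at table level under the wing screw's vertical axis; x runs along the bed to the end stop, y to the steel panel, z up (mm below). Bed top z 10, open at its near end (x -140). A wooden fence (face y -36, top z 24, x -110 to 80) lies opposite the panel. The mould is home when its origin is at x 0, its far end on the stop, parallel to the bed.
- end_stop (a point): Centre of the jig's wooden end stop face, which looks to jig -x and stands at jig x +65, z 10 to 36, 84 wide; axes as the jig's.
- panel: Upright steel panel fixed to the jig, same origin and axes. Inner face y +36, 8 thick; x -75 to 75 up to z 60, x -24 to 61 above that to its top at z 152. Wings standing along it leave 31 mm between wing and panel, and wing tips sweep past at 5 mm: open the gripper only some 12 mm wider than the wing, or it strikes the panel. Do not press panel or bridge with over 15 N.
- bridge_top (a point): On the screw axis, on top of the steel bridge, 120 above the table; axes as the jig's. The bridge, part of the panel, is 36 wide in x, reaches from the panel over the mould to y -26, underside z 110, and carries the wing screw. Keep fingertips above it.
- mould: Loose white plaster mould of two stacked halves, 130 long (x), 60 wide (y), pour hole in its top near the -x end; 0.5 to 0.8 kg. Origin: centre of underside, on the bed. Starts 18 to 40 mm short of home in the 72 wide channel. Height 60 to 68, differs and is not measured. Push its near end (x -65) some 30 mm above the bed: 2 to 8 N slides it; never over 35 N.
- wing_grip (a point): On the screw axis, 144 above the table: middle of the aluminium wing, a flat butterfly-shaped grip 62 long (this frame's x), 10 thick (y), 26 high (z 131 to 157 over the table). Pinch it across its thickness from above, grip about 60 N. It does not rise or fall as it turns.
- wing (a joint): Turn of the wing screw, rad, clockwise from above; at 0 the wings lie along the panel (jig x). Starts 0 to 0.5, limit 3.2. Lowers the foot 8 mm per rad and stays where left. Running free takes 0.30 N m (0.2 held between steps); once the foot bears on the mould (at 0.87 to 1.9 rad, differs) torque climbs 0.62 N m per rad. Firm: 0.28 rad past bearing, 0.18 N m above free.
- foot: Round rubber-faced sprung foot, 26 across, on the screw under the bridge; origin at the centre of its underside, 85 above the table at wing joint 0. Once it bears, the clamping force grows 78 N per rad of wing turn (10 N per mm). Firm is 12 to 34 N, best 22; above 42 N the plaster cracks. Starts 3 mm or more clear of the mould.
- bowl: Terracotta bowl, 84 across and 45 high, origin under its centre; a bystander on the table.
- jar: Amber glass jar with white lid, 56 across and 75 high, origin under its centre; a bystander on the table.
- horse: Small terracotta horse figure, 75 long and 74 high, origin at its feet; a bystander on the table.
Mind the look-alikes: they are no part of the job. Of the things like the mould, leave any that is blue or yellow; of the rest the smaller one is meant.

How it is judged:
By the outcome, as a careful person would: the job done as asked, in the order asked, and still so for the second after the job is handed in, with the robot touching nothing.
It also fails if it takes over 72 s, if anything falls off the work surface, if the arm or the gripper's body presses on something with over 40 N, if the wrist force passes 120 N, or if a joint passes its speed limit or range.

## Working session

There is one attempt and no reset: what is moved stays moved. The work goes in short steps, Python scripts to look and compute and a tool call to move; the robot and the scene stay as the last step left them, time stands still between calls to the robot, and variables do not carry over. Pictures are saved under pics/ and viewed, and the job is handed in when it is done.

Besides the shell and the picture viewer there is one more tool, called after ">>>" as name(argument=value, ...) on one line, values as JSON. send_rows: Moves the arm, as the interface text tells. Its arguments: {"type":"object","properties":{"dp":{"type":"array"},"rot":{"type":"array"},"jaw":{"type":"number"},"force":{"type":"number"}},"required":["dp","rot"]}

```bash
mkdir -p pics; ls
python3 - <<'E'
from bench import r, vision, job
import cv2, numpy as np
for n in ("scene","top"):
    s=vision.snapshot(n)
    cv2.imwrite(f"pics/{n}0.png",cv2.cvtColor(s["pixels"],cv2.COLOR_RGB2BGR))
    np.savez(f"{n}0.npz",**s)
    print(n,s["intrinsics"].round(1).tolist(),s["world_from_camera"].round(3).tolist())
print(r.sense())
E
```

```text
pics
scene [[427.2, 0.0, 281.3], [0.0, 427.2, 214.7], [0.0, 0.0, 1.0]] [[0.273, 0.542, -0.795, 1194.636], [0.962, -0.173, 0.212, -140.98], [-0.023, -0.823, -0.568, 598.419], [0.0, 0.0, 0.0, 1.0]]
top [[404.1, 0.0, 280.2], [0.0, 404.1, 207.7], [0.0, 0.0, 1.0]] [[-0.007, -0.993, 0.116, 447.967], [-1.0, 0.009, 0.014, 40.021], [-0.015, -0.116, -0.993, 892.719], [0.0, 0.0, 0.0, 1.0]]
{'time': 0.1, 'joint_pos': array([ 5.95060218e+01,  7.51128555e+00,  8.53237758e+01, -4.13602984e-04,
        8.72613120e+01, -4.89145722e+00]), 'qd': array([-0.06183394, -0.24770736, -0.10902915, -0.01530347,  0.07890825,
        0.00307562]), 'joint_efforts': array([ 1.61017244e-03, -5.70951462e+01, -5.01942229e+01, -1.60116779e-04,
        8.16006301e-03,  1.74202489e-05]), 'tool_pos': array([258.97661698, 540.65242754, 216.23703428]), 'tcp_rot': array([-1.79992194e+02,  9.60575278e-02,  6.43975057e+01]), 'ft_force': array([ 0.35843405, -0.07461399,  0.30477975]), 'wrist_torque': array([0.01862786, 0.00901092, 0.01004034]), 'finger_gap': 85.2721475378628}
```

View pics/scene0.png

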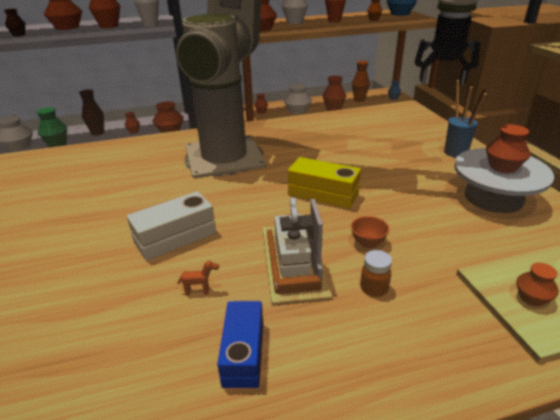

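View pics/top0.png

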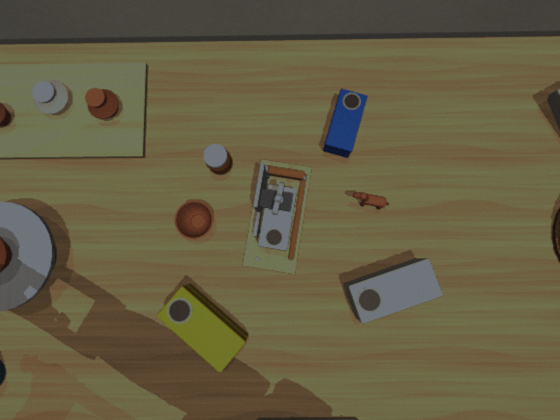

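The white moulds are at top pixel (277,218) in the jig and (395,290) lying loose. Blue is at (346,123) and yellow at (201,328). Of the two white ones, the smaller one in the jig fits; I'll confirm it in an enlarged crop.

Run:
```python
import cv2, numpy as np
a=cv2.imread("pics/top0.png")[150:285,220:330]; b=cv2.imread("pics/scene0.png")[185:310,245:345]
a=cv2.resize(a,None,fx=4.4,fy=4.4,interpolation=cv2.INTER_CUBIC); b=cv2.resize(b,None,fx=4,fy=4.75,interpolation=cv2.INTER_CUBIC)
h=min(a.shape[0],b.shape[0]);b=cv2.resize(b,(310,h)) ; cv2.imwrite("pics/crop0.png",np.hstack([a[:h],b]))
```

```text
(no output)
```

View pics/crop0.png

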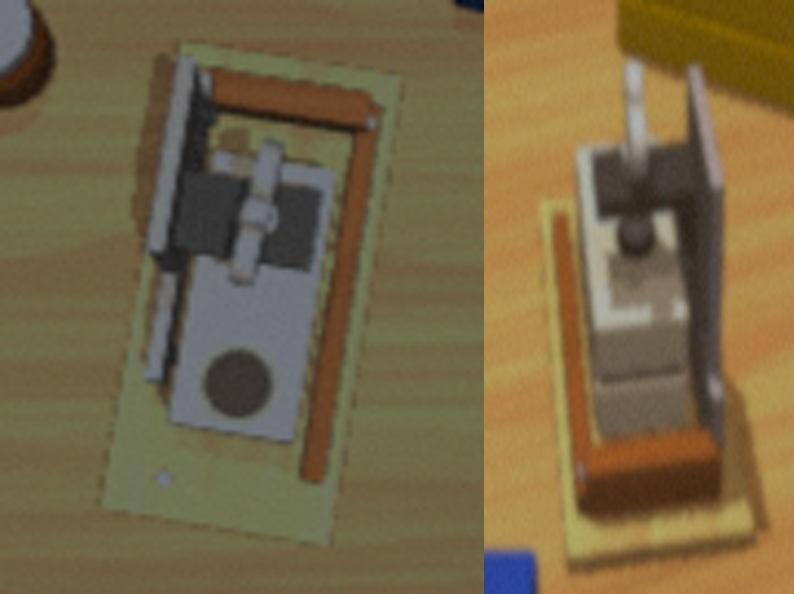

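The crop confirms it: the smaller white mould sits in the jig under the bridge. The stop is at the top of the crop (away from the robot), the panel on the left, and the wing lies almost along the bed. Next I measure the jig frame from the depth points.

```bash
cat > h.py <<'E'
import numpy as np, cv2
def cloud(s):
    d=s["depth"].astype(float);K=s["intrinsics"];T=s["world_from_camera"]
    v,u=np.mgrid[:d.shape[0],:d.shape[1]]
    P=np.stack([(u-K[0,2])/K[0,0]*d,(v-K[1,2])/K[1,1]*d,d],-1)@T[:3,:3].T+T[:3,3]
    P[d==0]=np.nan
    return P
def ray(s,px,z):
    K=s["intrinsics"];T=s["world_from_camera"]
    px=np.atleast_2d(px).astype(float)
    D=np.c_[(px-K[:2,2])/[K[0,0],K[1,1]],np.ones(len(px))]@T[:3,:3].T
    return T[:3,3]+D*((z-T[2,3])/D[:,2])[:,None]
E
python3 - <<'E'
from h import *
for n in("top","scene"):
    s=dict(np.load(n+"0.npz"));P=cloud(s)
    # table noise
    Z=P[...,2]
    if n=="top":
        print("table",np.nanmedian(Z[210:260,310:340]),np.nanstd(Z[210:260,310:340]), "bed",np.nanmedian(Z[255:262,255:285]))
        sub=Z[160:275:4,244:312:3]
        for i,row in enumerate(sub): print(160+4*i,' '.join('%4.0f'%x for x in row))
E
```

```text
table -2.205289905613938 1.5572797451933358 bed 7.778949784678275
160   -4   -2    0   -2   -5   -3   10    8    8   -4   -2   -3   -2   -5   -2   -2   -4   -3   -4   -1   -4   -3   -4
164   -3   -2   -0   -5   -3   -2  148    7   10    7   10    8   10    8    9    6    5    7   -2    1   -2   -4   -3
168   -5   -2   -1   -2   -2    9  152  118   48   34   35   35   33   34   31    6    7    8    7    6    9    6   11
172    0   -3   -2   -1   -4  150  150  103   35   34   33   35   34   33   34   34   34   34   32   33   33    6    9
176   -3   -2   -2   -5   -3  149  147   89   33    6    7   12   18   23   28   32   33   36   36   32   22    7   -2
180   -2   -3   -1   -4   -4  148  139   72    8   11    8    8    8    8    8    7    7    7    8   20   26    8   -4
184   -6   -2   -0    1    6  151  124   57    5   69    6    5  155  156    9    9    6    7    9   21   22    7   -0
188   -1   -1   -2   -4  148  151  119   36   68   69   69   71  157  157   72   68   68   68    8   22   21    6   -4
192   -0   -5   -2   -5  152  149  118  118  117  116  119  153  154  118  117  11
[... 1716 characters left out ...]
    8    8    9    6    5    8    9    4    6    7  nan    7    5   23   24    7    5   -4   -3   -1   -2
256    8  nan    6    9    9    8    8   10    9    7    8    6    9    8    9   21   24    8   -2   -4   -2   -4   -3
260    7    9    7    8    6    6    7    6    8    6    6   10    7    6    7    8    7    7   -3   -4   -2   -2   -2
264   11   10    8    7    7   11    7    6    9    7    7    8    9    6   10    9    7   10   -5   -3    1   -3   -3
268   -3   -3   -3   -3   -3   -4    6   11    4    8    5    9   10    8    6    8    8    9   -1   -3   -0   -4   -3
272   -0   -3   -2   -1   -4   -0   -2   -0   -2   -3   -5    1   -2   -1    7    6    6   -1   -1   -5   -2   -2   -3
```

Run:
```python
from h import *
s=dict(np.load("top0.npz"));P=cloud(s);Z=P[...,2]+2.2
rgb=s["pixels"];hsv=cv2.cvtColor(rgb,cv2.COLOR_RGB2HSV)
roi=np.zeros(Z.shape,bool);roi[155:278,240:315]=1
def rect(m,z,name):
    n,l,st,c=cv2.connectedComponentsWithStats(m.astype(np.uint8));k=1+np.argmax(st[1:,4])
    v,u=np.where(l==k);W=ray(s,np.c_[u,v],z)[:,:2]
    R=cv2.minAreaRect(W.astype(np.float32))
    C=W.mean(0);ev,E=np.linalg.eigh(np.cov((W-C).T));a=np.degrees(np.arctan2(E[1,1],E[0,1]))
    print(name,len(v),"rect",np.round(R[0],1),np.round(R[1],1),round(R[2],2),"mean",C.round(1),"pca",round((a+90)%180-90,2),cv2.boxPoints(R).round(0).tolist())
    return l==k
fence=roi&(Z>18)&(Z<31)
# fence: restrict
rect(fence,24,"fence")
rect(roi&(Z>5)&(Z<200),10,"plate+all")
rect(roi&(Z>64)&(Z<78),72,"mould")
rect(roi&(Z>115)&(Z<124),120,"bridge")
rect(roi&(Z>145)&(np.arange(560)[None]<268),152,"panel")
w=roi&(Z>138)&(np.arange(560)[None]>=268);rect(w,157,"wing");rect(roi&(Z>30)&(Z<40),36,"stop")
m=roi&(Z>64)&(Z<78);print("mould top z",np.nanmedian(Z[m]),"bed",np.nanmedian(Z[roi&(Z>5)&(Z<14)]),"bridge",np.nanmedian(Z[roi&(Z>113)&(Z<125)]))
```

```text
fence 495 rect [531.5  35.8] [ 78.7 184.3] 89.41 mean [534.3  17.7] pca -5.57 [[439.0, -3.0], [623.0, -4.0], [624.0, 74.0], [440.0, 76.0]]
plate+all 5663 rect [535.   59.3] [115.4 238.8] 80.37 mean [533.2  59.5] pca -9.6 [[408.0, 22.0], [643.0, -18.0], [662.0, 96.0], [427.0, 136.0]]
mould 1215 rect [525.9  57.7] [ 59.6 128.8] 80.18 mean [506.9  59. ] pca -20.95 [[457.0, 39.0], [584.0, 17.0], [594.0, 76.0], [468.0, 98.0]]
bridge 275 rect [560.2  74.8] [30.1 41.1] 79.97 mean [558.3  75.9] pca -9.65 [[537.0, 64.0], [578.0, 56.0], [583.0, 86.0], [543.0, 93.0]]
panel 206 rect [578.7  90.1] [ 8.5 85.1] 80.3 mean [578.4  90.2] pca -9.63 [[536.0, 93.0], [620.0, 79.0], [621.0, 87.0], [537.0, 101.0]]
wing 191 rect [552.7  54.1] [10.6 62.1] 76.39 mean [552.6  54.1] pca -13.77 [[521.0, 56.0], [582.0, 42.0], [584.0, 52.0], [524.0, 67.0]]
stop 320 rect [626.8  40.3] [79.9 28.5] 89.42 mean [625.8  40.8] pca 82.17 [[612.0, 1.0], [641.0, 0.0], [641.0, 80.0], [613.0, 80.0]]
mould top z 71.87892909500097 bed 9.922095028284058 bridge 119.80559063286758
```

Run:
```python
from h import *
s=dict(np.load("scene0.npz"));P=cloud(s);Z=P[...,2]
print("table",np.nanmedian(Z[250:290,60:120]))
roi=np.zeros(Z.shape,bool);roi[185:310,245:345]=1
for nm,lo,hi in(("wing/panel>128",128,165),("mould top",64,78)):
    m=roi&(Z>lo)&(Z<hi);n,l,st,c=cv2.connectedComponentsWithStats(m.astype(np.uint8))
    for k in range(1,n):
        if st[k,4]>15:
            Q=P[l==k];print(nm,st[k],Q.mean(0).round(1),np.nanmin(Q,0).round(0),np.nanmax(Q,0).round(0),'zmed',np.nanmedian(Q[:,2]).round(1))
```

```text
table 1.4064195492701401
wing/panel>128 [289 198  10  25 159] [564.7  51.2 151.3] [533.  42. 129.] [586.  64. 161.] zmed 154.1
wing/panel>128 [311 199  12  37 247] [589.   87.6 146.4] [538.  80. 129.] [623. 100. 155.] zmed 150.4
mould top [275 215  36  43 773] [554.2  49.2  72.6] [459.  18.  64.] [596.  87.  76.] zmed 73.2
mould top [311 239  11  24  62] [601.   84.8  71. ] [553.  80.  64.] [621.  91.  78.] zmed 71.1
```

>>> send_rows(dp=[[17,-47,0],[40,-107,0],[63,-167,0],[85,-227,0],[107,-287,0]], rot=[[0,0,0.06],[0,0,0.12],[0,0,0.18],[0,0,0.24],[0,0,0.278]], jaw=0, force=30)

```text
time: 0.72
tool_pos: [364.2, 258.1, 216.9]
tcp_rot: [180.0, 0.0, 80.4]
ft_force: [1.6, -0.1, 0.1]
finger_gap: -0.3
```

>>> send_rows(dp=[[22,-60,0],[44,-119,0],[59,-158,0],[67,-180,0],[67,-181,0]], rot=[[-0.007,-0.041,0],[-0.014,-0.083,0],[-0.021,-0.124,0],[-0.028,-0.166,0],[-0.035,-0.207,0]])

```text
time: 1.35
tool_pos: [431.2, 77.3, 216.8]
tcp_rot: [167.9, 0.0, 80.2]
ft_force: [-0.4, 0.5, -0.6]
finger_gap: -0.0
```

>>> send_rows(dp=[[0,0,-40],[0,0,-80],[0,0,-120],[0,0,-150],[0,0,-166]], rot=[[0,0,0],[0,0,0],[0,0,0],[0,0,0],[0,0,0]])

```text
time: 1.98
tool_pos: [429.2, 78.8, 48.6]
tcp_rot: [168.2, 0.0, 80.3]
ft_force: [-1.0, 1.4, 0.1]
finger_gap: -0.1
```

>>> send_rows(dp=[[0,0,0],[0,0,0]], rot=[[0,0,0],[0,0,0]])

```text
time: 2.22
tool_pos: [431.5, 79.1, 51.9]
tcp_rot: [167.9, -0.0, 80.3]
ft_force: [-0.4, -1.3, 0.2]
finger_gap: 0.0
```

Run:
```python
from bench import r, vision
import cv2
s=r.sense();print(s['tool_pos'],s['tcp_rot'],s['ft_force'])
a=vision.snapshot("scene")["pixels"][180:320,220:360];b=vision.snapshot("top")["pixels"][150:290,200:340]
import numpy as np
cv2.imwrite("pics/pre.png",cv2.resize(cv2.cvtColor(np.hstack([a,b]),cv2.COLOR_RGB2BGR),(800,400)))
```

```text
[431.46983879  79.09998542  51.93558211] [ 1.67929837e+02 -2.57590256e-02  8.03322145e+01] [-0.36989599 -1.2577827   0.23948352]
```

View pics/pre.png

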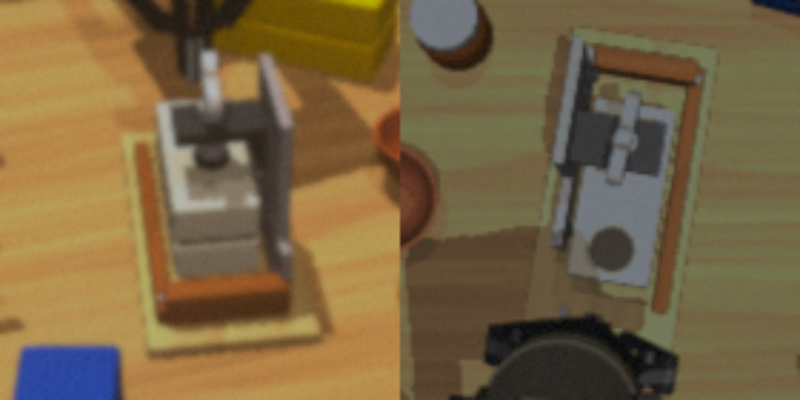

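The picture shows the gripper standing behind the mould's near end (right half, about (585,370)), slightly to the panel side, and nothing touched. I'll centre it and advance.

>>> send_rows(dp=[[-0.9,-5.2,0],[3,-6,0],[7,-6.5,0],[11,-7.2,0],[11,-7.2,0]], rot=[[0,0,0],[0,0,0],[0,0,0],[0,0,0],[0,0,0]])

```text
time: 2.95
tool_pos: [442.3, 71.8, 51.2]
tcp_rot: [168.0, -0.0, 80.3]
ft_force: [-0.4, 0.1, -0.6]
finger_gap: 0.3
```

>>> send_rows(dp=[[2,-0.3,0],[4,-0.7,0],[6,-1,0],[8,-1.4,0],[8,-1.4,0]], rot=[[0,0,0],[0,0,0],[0,0,0],[0,0,0],[0,0,0]])

```text
time: 3.58
tool_pos: [450.2, 70.4, 51.2]
tcp_rot: [168.0, -0.0, 80.3]
ft_force: [0.6, -0.8, 1.0]
finger_gap: 0.1
```

>>> send_rows(dp=[[2,-0.3,0],[4,-0.7,0],[6,-1,0],[8,-1.4,0]], rot=[[0,0,0],[0,0,0],[0,0,0],[0,0,0]])

```text
time: 4.08
tool_pos: [457.3, 69.2, 51.0]
tcp_rot: [168.1, -0.0, 80.3]
ft_force: [-7.2, 1.7, 7.1]
finger_gap: -0.2
```

>>> send_rows(dp=[[2,-0.3,0],[4,-0.7,0],[6,-1,0]], rot=[[0,0,0],[0,0,0],[0,0,0]])

```text
time: 4.45
tool_pos: [463.3, 68.2, 50.9]
tcp_rot: [168.1, -0.0, 80.3]
ft_force: [-6.8, 1.6, 6.7]
finger_gap: 0.1
```

>>> send_rows(dp=[[2,-0.3,0],[4,-0.7,0],[6,-1,0],[7,-1.2,0]], rot=[[0,0,0],[0,0,0],[0,0,0],[0,0,0]])

```text
time: 4.95
tool_pos: [470.3, 67.0, 50.9]
tcp_rot: [168.1, -0.0, 80.3]
ft_force: [-7.0, 1.5, 6.2]
finger_gap: -0.1
```

>>> send_rows(dp=[[1,-0.2,0],[2,-0.3,0],[3,-0.5,0]], rot=[[0,0,0],[0,0,0],[0,0,0]])

```text
time: 5.32
tool_pos: [473.2, 66.5, 50.9]
tcp_rot: [168.1, -0.0, 80.3]
ft_force: [-8.0, 0.2, 5.6]
finger_gap: 0.0
```

Run:
```python
from bench import r, vision
from h import *
q=r.sense();print(q['tool_pos'],q['ft_force'],q['time'])
s=vision.snapshot("scene");b=vision.snapshot("top")
np.savez("top1.npz",**b)
cv2.imwrite("pics/push1.png",cv2.resize(cv2.cvtColor(np.hstack([s["pixels"][180:320,220:360],b["pixels"][150:290,200:340]]),cv2.COLOR_RGB2BGR),(800,400)))
```

```text
[473.18964165  66.53167717  50.91400932] [-8.03940012  0.17223229  5.63364738] 5.325
```

View pics/push1.png

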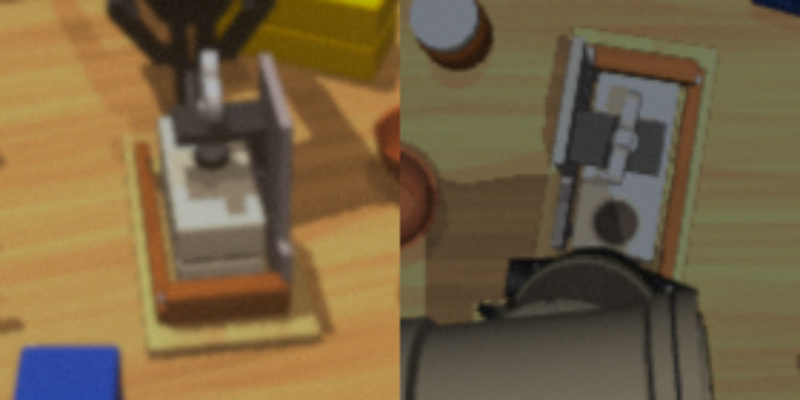

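The mould has slid straight and its far end is now a few mm from the stop (right half, around (635,75)). I'll finish slowly.

>>> send_rows(dp=[[0.7,-0.1,0],[1.4,-0.2,0],[2,-0.3,0]], rot=[[0,0,0],[0,0,0],[0,0,0]])

```text
time: 5.8
tool_pos: [475.2, 66.2, 50.9]
tcp_rot: [168.1, -0.0, 80.3]
ft_force: [-7.4, 0.6, 6.1]
finger_gap: 0.0
```

>>> send_rows(dp=[[0.5,-0.1,0],[1,-0.2,0]], rot=[[0,0,0],[0,0,0]])

```text
time: 6.05
tool_pos: [476.2, 66.0, 50.9]
tcp_rot: [168.1, -0.0, 80.3]
ft_force: [-6.4, -0.1, 5.4]
finger_gap: 0.2
```

>>> send_rows(dp=[[0.5,-0.1,0],[1,-0.2,0]], rot=[[0,0,0],[0,0,0]])

```text
time: 6.3
tool_pos: [477.2, 65.8, 50.9]
tcp_rot: [168.1, -0.0, 80.3]
ft_force: [-7.1, 1.2, 5.9]
finger_gap: 0.1
```

>>> send_rows(dp=[[0.5,-0.1,0],[1,-0.2,0]], rot=[[0,0,0],[0,0,0]])

```text
time: 6.55
tool_pos: [478.2, 65.6, 50.9]
tcp_rot: [168.1, -0.0, 80.3]
ft_force: [-7.7, 2.3, 5.2]
finger_gap: 0.0
```

>>> send_rows(dp=[[0.5,-0.1,0],[1,-0.2,0]], rot=[[0,0,0],[0,0,0]])

```text
time: 6.8
tool_pos: [479.2, 65.4, 50.9]
tcp_rot: [168.1, -0.0, 80.3]
ft_force: [-7.0, 0.6, 4.7]
finger_gap: 0.3
```

>>> send_rows(dp=[[0.5,-0.1,0],[1,-0.2,0]], rot=[[0,0,0],[0,0,0]])

```text
time: 7.05
tool_pos: [480.2, 65.2, 50.9]
tcp_rot: [168.1, -0.0, 80.3]
ft_force: [-5.5, 1.2, 5.7]
finger_gap: 0.6
```

Run:
```python
from bench import r, vision
from h import *
b=vision.snapshot("top")
cv2.imwrite("pics/push2.png",cv2.resize(cv2.cvtColor(b["pixels"][155:255,240:340],cv2.COLOR_RGB2BGR),(600,600),interpolation=cv2.INTER_CUBIC))
Z=cloud(b)[...,2]+2.2
for v in range(166,190,2): print(v,Z[v,264:300:2].round(0))
```

```text
166 [148.  60.  35.  36.  38.  35.  37.  10.   9.  10.   8.  11.  12.   8.
  11.  11.   7.  12.]
168 [143.  60.  50.  37.  36.  36.  37.  35.  37.  34.  36.  36.  35.  11.
   7.  10.  10.  10.]
170 [133.  91.  45.  35.  36.  38.  36.  37.  35.  38.  35.  37.  35.  36.
  36.  38.  35.  34.]
172 [130.  84.  38.  37.  74.  68.  38.  33.  34.  35.  37.  36.  36.  34.
  35.  37.  37.  36.]
174 [122.  74.  31.  71.  73.  74.  71.  73.  73.  73.  71.  71.  69.  36.
  36.  37.  36.  36.]
176 [113.  70.  33.  72.  71.  73.  72.  73.  76.  72.  71.  71.  71.  69.
  71.  72.  73.  68.]
178 [109.  59.  11.  73.  71.  72.  72.  72.  71.  71.  73.  74.  70.  70.
  72.  72.  72.  68.]
180 [100.  52.  12.  70.  74.  72.  71.  72.  72.  71.  73.  74.  71.  72.
  72.  74.  70.  12.]
182 [ 90.  42.  12.  71.  70.  73.  72.  74. 153. 152. 150.  71.  72.  74.
  71.  72.  72.   8.]
184 [ 80.  30.  70.  74.  72.  70.  72.  71. 157. 156. 154.  71.  72.  72.
  73.  70.  70.  11.]
186 [ 75.  23.  70.  74.  73.  72.  71. 158. 160. 160. 134.  70.  72.  71.
  71.  70.  69.   7.]
188 [119.  15.  71.  71.  75.  71.  71. 159. 158. 159.  73.  73.  74.  72.
  71.  70.  70.  10.]
```

View pics/push2.png

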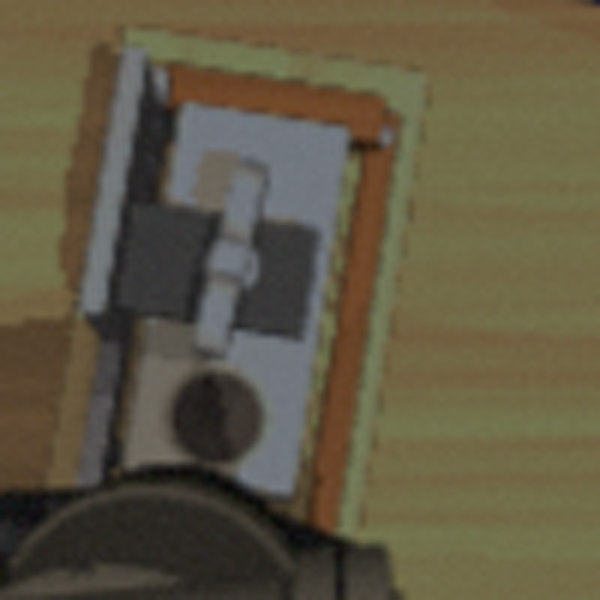

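The mould's far edge is now at the stop in this view, but its top (z 72) hides any last gap. I'll keep going in half-millimetre steps until the force rises.

>>> send_rows(dp=[[0.5,-0.1,0],[1,-0.2,0]], rot=[[0,0,0],[0,0,0]])

```text
time: 7.35
tool_pos: [481.2, 65.1, 50.9]
tcp_rot: [168.1, -0.0, 80.3]
ft_force: [-6.2, 1.8, 6.1]
finger_gap: -0.2
```

>>> send_rows(dp=[[0.5,-0.1,0],[1,-0.2,0]], rot=[[0,0,0],[0,0,0]])

```text
time: 7.6
tool_pos: [482.2, 64.9, 50.9]
tcp_rot: [168.1, -0.0, 80.3]
ft_force: [-8.0, 0.6, 4.7]
finger_gap: 0.2
```

>>> send_rows(dp=[[0.5,-0.1,0],[1,-0.2,0]], rot=[[0,0,0],[0,0,0]])

```text
time: 7.85
tool_pos: [482.5, 64.8, 50.8]
tcp_rot: [168.2, -0.0, 80.3]
ft_force: [-13.8, 3.2, 11.4]
finger_gap: -0.0
```

>>> send_rows(dp=[[0.5,-0.1,0],[1,-0.2,0]], rot=[[0,0,0],[0,0,0]])

```text
time: 8.1
tool_pos: [482.6, 64.8, 50.4]
tcp_rot: [168.3, 0.0, 80.3]
ft_force: [-18.7, 3.4, 14.3]
finger_gap: 0.2
```

>>> send_rows(dp=[[0.5,-0.1,0],[0.5,-0.1,0]], rot=[[0,0,0],[0,0,0]])

```text
time: 8.35
tool_pos: [482.6, 64.8, 50.2]
tcp_rot: [168.4, 0.0, 80.3]
ft_force: [-20.3, 3.1, 15.9]
finger_gap: -0.1
```

The stop is felt: motion halts at x 482.6 and the force climbs from 7 to 20 N. Now I back off and rise.

>>> send_rows(dp=[[-5,0.8,0],[-20,3.4,0],[-35,6,10],[-45,7.6,40],[-45,7.6,80]], rot=[[0,0,0],[0,0,0],[0,0,0],[0,0,0],[0,0,0]])

```text
time: 8.98
tool_pos: [439.1, 71.7, 130.8]
tcp_rot: [168.1, 0.0, 80.3]
ft_force: [0.1, 0.7, 0.1]
finger_gap: 0.1
```

>>> send_rows(dp=[[0,0,40],[0,0,80],[0,0,110],[0,0,120],[0,0,120]], rot=[[0.018,0.103,0],[0.035,0.207,0],[0.035,0.207,0],[0.035,0.207,0],[0.035,0.207,0]], jaw=22)

```text
time: 9.6
tool_pos: [440.7, 71.8, 251.1]
tcp_rot: [179.9, -0.0, 80.3]
ft_force: [0.4, -0.4, -0.7]
finger_gap: 21.7
```

Run:
```python
from bench import r, vision
from h import *
q=r.sense();print(q['tool_pos'],q['tcp_rot'],q['ft_force'],q['wrist_torque'],q['finger_gap'],q['time'])
s=vision.snapshot("top");np.savez("top2.npz",**s)
sc=vision.snapshot("scene")
cv2.imwrite("pics/home.png",cv2.resize(cv2.cvtColor(np.hstack([sc["pixels"][180:320,220:360],s["pixels"][150:290,200:340]]),cv2.COLOR_RGB2BGR),(800,400)))
Z=cloud(s)[...,2]+2.2
roi=np.zeros(Z.shape,bool);roi[155:278,240:315]=1
def rect(m,z,name):
    n,l,st,c=cv2.connectedComponentsWithStats(m.astype(np.uint8));k=1+np.argmax(st[1:,4])
    v,u=np.where(l==k);W=ray(s,np.c_[u,v],z)[:,:2];R=cv2.minAreaRect(W.astype(np.float32))
    print(name,len(v),np.round(R[0],1),np.round(R[1],1),round(R[2],2),W.mean(0).round(1))
rect(roi&(Z>64)&(Z<78),72,"mould")
c=np.arange(560)[None]
rect(roi&(Z>145)&(c<268),152,"panel")
rect(roi&(Z>138)&(c>=268)&(np.arange(420)[:,None]<216),157,"wing")
```

```text
[440.66354961  71.79281507 251.06661935] [ 1.79947583e+02 -8.06754624e-03  8.03338436e+01] [ 0.39935303 -0.39292718 -0.65981326] [-0.00867135 -0.02808674 -0.00016072] 21.73927057383931 9.6
mould 473 [598.4  45.7] [59.2 38.8] 80.69 [599.7  45.5]
panel 2480 [514.9 100.1] [ 50.1 212.5] 89.81 [490.   99.1]
wing 1230 [552.   30.5] [84.7 63.1] 89.5 [544.6  29.3]
```

View pics/home.png

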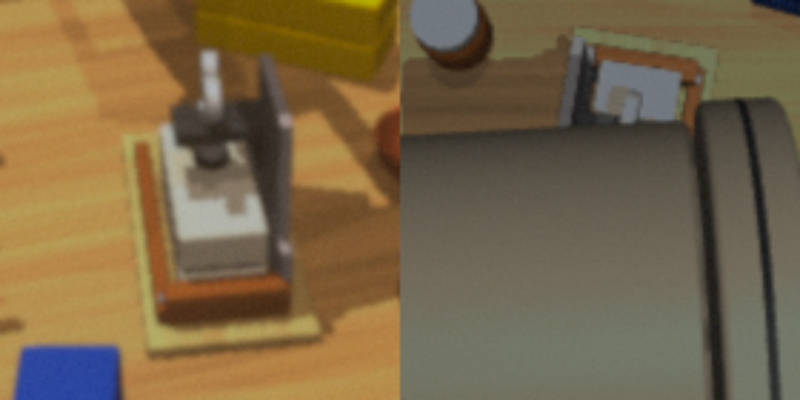

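The mould is home: its far edge measures jig x about 65 and it lies parallel. Next I go above the wing.

>>> send_rows(dp=[[40,-6,0],[80,-13,0],[105,-17,0],[112.3,-17.8,0],[112.3,-17.8,0]], rot=[[0,0,-0.03],[0,0,-0.06],[0,0,-0.072],[0,0,-0.072],[0,0,-0.072]])

```text
time: 10.32
tool_pos: [552.0, 54.1, 250.0]
tcp_rot: [-179.9, 0.0, 76.2]
ft_force: [-0.2, 0.3, -0.6]
finger_gap: 22.0
```

>>> send_rows(dp=[[0,0,-25],[0,0,-50],[0,0,-65],[0,0,-75],[0,0,-75]], rot=[[0,0,0],[0,0,0],[0,0,0],[0,0,0],[0,0,0]])

```text
time: 10.95
tool_pos: [552.4, 54.0, 175.8]
tcp_rot: [-180.0, 0.0, 76.2]
ft_force: [-0.7, -0.6, 0.4]
finger_gap: 22.1
```

Run:
```python
from bench import r, vision
from h import *
q=r.sense();print(q['tool_pos'],q['tcp_rot'],q['ft_force'],q['wrist_torque'],q['finger_gap'],q['time'])
sc=vision.snapshot("scene")
cv2.imwrite("pics/above.png",cv2.resize(cv2.cvtColor(sc["pixels"][140:290,230:380],cv2.COLOR_RGB2BGR),(600,600),interpolation=cv2.INTER_CUBIC))
```

```text
[552.37269496  54.0205284  175.84964975] [-1.79955255e+02  1.26304642e-02  7.62110648e+01] [-0.68387479 -0.6116763   0.39980201] [0.04255028 0.02172954 0.01575992] 22.088935521626336 10.95
```

View pics/above.png

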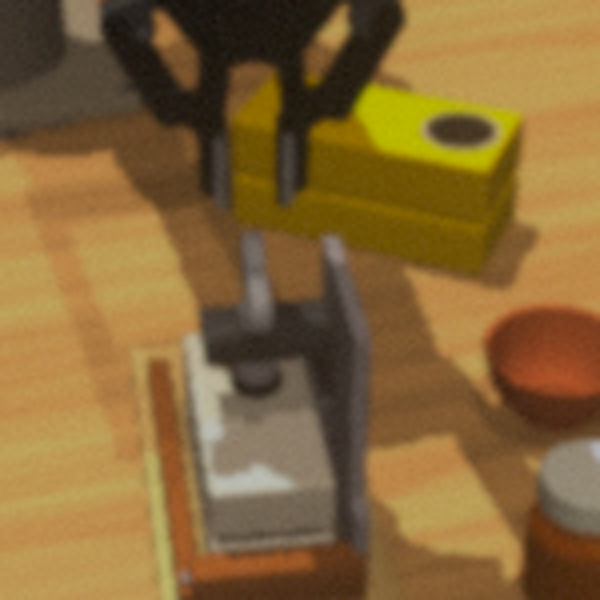

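The fingers (at 218 and 290) straddle the wing (at 255) and are well clear of the panel (330). Descending.

>>> send_rows(dp=[[0,0,-10],[0,0,-20],[0,0,-29],[0,0,-34.5],[0,0,-34.5]], rot=[[0,0,0],[0,0,0],[0,0,0],[0,0,0],[0,0,0]])

```text
time: 11.62
tool_pos: [552.4, 53.9, 140.9]
tcp_rot: [-179.9, 0.0, 76.2]
ft_force: [0.5, -0.0, 0.2]
finger_gap: 22.1
```

Run:
```python
from bench import r
q=r.sense();print(q['tool_pos'],q['tcp_rot'],q['ft_force'],q['wrist_torque'],q['finger_gap'],q['time'])
```

```text
[552.40690053  53.91792021 140.92700169] [-1.79930318e+02  1.97797598e-02  7.62025983e+01] [ 0.50359851 -0.03552164  0.17693403] [-0.03479026 -0.00292585  0.06245009] 22.098192764247703 11.625
```

>>> send_rows(dp=[[0,0,0],[0,0,0],[0,0,0],[0,0,0]], rot=[[0,0,0],[0,0,0],[0,0,0],[0,0,0]], jaw=4, force=60)

```text
time: 12.12
tool_pos: [553.1, 54.3, 142.0]
tcp_rot: [180.0, -0.0, 76.2]
ft_force: [0.2, 4.0, 0.7]
finger_gap: 5.4
```

```bash
cat > q.py <<'E'
from bench import r
q=r.sense();print('T',q['time'],'p',q['tool_pos'].round(2),'rot',q['tcp_rot'].round(2),'F',q['ft_force'].round(2),'M',q['wrist_torque'].round(3),'gap',round(q['finger_gap'],1))
E
python3 q.py
```

```text
T 12.125 p [553.06  54.3  142.02] rot [ 1.7997e+02 -3.0000e-02  7.6220e+01] F [0.17 4.   0.66] M [ 0.756 -0.026  0.016] gap 5.4
```

>>> send_rows(dp=[[0,0,0],[0,0,0]], rot=[[0,0,0],[0,0,0]])

```text
time: 12.38
tool_pos: [553.0, 54.3, 142.0]
tcp_rot: [180.0, -0.0, 76.2]
ft_force: [0.8, 5.1, 1.7]
finger_gap: 5.1
```

```bash
python3 q.py
python3 - <<'E'
from bench import r, vision
from h import *
sc=vision.snapshot("scene")
cv2.imwrite("pics/grip.png",cv2.resize(cv2.cvtColor(sc["pixels"][160:260,250:350],cv2.COLOR_RGB2BGR),(600,600),interpolation=cv2.INTER_CUBIC))
E
```

```text
T 12.375 p [553.04  54.25 141.97] rot [ 1.7998e+02 -3.0000e-02  7.6210e+01] F [0.79 5.07 1.68] M [ 0.907 -0.034  0.029] gap 5.1
```

View pics/grip.png

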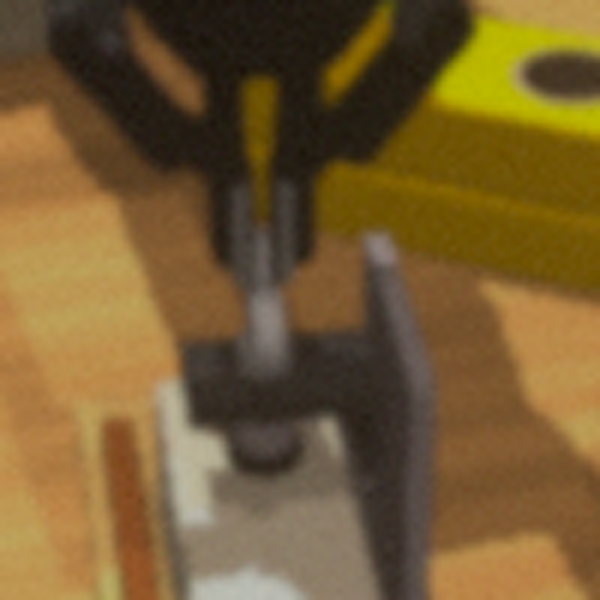

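>>> send_rows(dp=[[0.1,0.4,0],[0.1,0.4,0],[0.1,0.4,0]], rot=[[0,0,0],[0,0,0],[0,0,0]], jaw=0, force=60)

```text
time: 12.8
tool_pos: [553.1, 54.3, 142.0]
tcp_rot: [180.0, -0.0, 76.2]
ft_force: [-0.5, 4.1, 4.0]
finger_gap: 5.2
```

```bash
python3 q.py
```

```text
T 12.8 p [553.09  54.3  141.96] rot [179.98  -0.    76.2 ] F [-0.47  4.11  4.03] M [0.581 0.119 0.027] gap 5.2
```

>>> send_rows(dp=[[0,0,0],[0,0,0],[0,0,0],[0,0,0],[0,0,0]], rot=[[0,0,-0.05],[0,0,-0.1],[0,0,-0.15],[0,0,-0.2],[0,0,-0.2]])

```text
time: 13.42
tool_pos: [553.1, 54.4, 141.9]
tcp_rot: [180.0, -0.0, 64.8]
ft_force: [-0.3, 3.8, 4.2]
finger_gap: 5.1
```

```bash
python3 q.py
```

```text
T 13.425 p [553.1   54.36 141.93] rot [ 1.7998e+02 -1.0000e-02  6.4770e+01] F [-0.29  3.81  4.18] M [0.676 0.059 0.275] gap 5.1
```

>>> send_rows(dp=[[0,0,0],[0,0,0],[0,0,0],[0,0,0],[0,0,0]], rot=[[0,0,-0.08],[0,0,-0.16],[0,0,-0.24],[0,0,-0.32],[0,0,-0.4]])

```text
time: 14.05
tool_pos: [553.2, 54.5, 141.9]
tcp_rot: [180.0, -0.0, 41.8]
ft_force: [0.6, 4.7, 3.6]
finger_gap: 5.3
```

```bash
python3 q.py
```

```text
T 14.05 p [553.2   54.52 141.94] rot [ 1.7999e+02 -3.0000e-02  4.1780e+01] F [0.58 4.69 3.58] M [ 0.817 -0.034  0.344] gap 5.3
```

>>> send_rows(dp=[[0,0,0],[0,0,0],[0,0,0],[0,0,0],[0,0,0]], rot=[[0,0,-0.05],[0,0,-0.1],[0,0,-0.15],[0,0,-0.2],[0,0,-0.25]])

```text
time: 14.68
tool_pos: [553.3, 54.6, 142.0]
tcp_rot: [180.0, -0.1, 27.5]
ft_force: [-0.2, 4.5, 2.5]
finger_gap: 5.0
```

```bash
python3 q.py
```

```text
T 14.675 p [553.28  54.6  141.96] rot [ 1.800e+02 -5.000e-02  2.751e+01] F [-0.16  4.46  2.47] M [ 0.874 -0.068  0.287] gap 5.0
```

>>> send_rows(dp=[[0,0,0],[0,0,0],[0,0,0]], rot=[[0,0,-0.05],[0,0,-0.1],[0,0,-0.15]])

```text
time: 15.05
tool_pos: [553.3, 54.6, 142.0]
tcp_rot: [-180.0, -0.1, 18.9]
ft_force: [1.2, 5.0, 2.7]
finger_gap: 5.1
```

```bash
python3 q.py
```

```text
T 15.05 p [553.33  54.65 141.95] rot [-1.7999e+02 -6.0000e-02  1.8910e+01] F [1.23 5.03 2.7 ] M [ 0.854 -0.143  0.315] gap 5.1
```

Free running shows about 0.30 N m at wing 1.07 rad. I continue in small steps.

>>> send_rows(dp=[[0,0,0],[0,0,0],[0,0,0]], rot=[[0,0,-0.05],[0,0,-0.1],[0,0,-0.15]])

```text
time: 15.42
tool_pos: [553.4, 54.7, 141.9]
tcp_rot: [-180.0, -0.1, 10.3]
ft_force: [1.0, 5.7, 3.3]
finger_gap: 5.3
```

```bash
python3 q.py
```

```text
T 15.425 p [553.39  54.67 141.95] rot [-1.7998e+02 -6.0000e-02  1.0320e+01] F [0.97 5.68 3.34] M [ 0.911 -0.186  0.298] gap 5.3
```

>>> send_rows(dp=[[0,0,0],[0,0,0],[0,0,0]], rot=[[0,0,-0.04],[0,0,-0.08],[0,0,-0.12]])

```text
time: 15.8
tool_pos: [553.5, 54.7, 142.0]
tcp_rot: [-180.0, -0.1, 3.5]
ft_force: [1.5, 6.0, 3.0]
finger_gap: 5.0
```

```bash
python3 q.py
```

```text
T 15.8 p [553.46  54.65 141.95] rot [-1.7998e+02 -7.0000e-02  3.4600e+00] F [1.45 5.97 2.97] M [ 0.932 -0.201  0.263] gap 5.0
```

>>> send_rows(dp=[[0,0,0],[0,0,0],[0,0,0]], rot=[[0,0,-0.04],[0,0,-0.08],[0,0,-0.12]])

```text
time: 16.18
tool_pos: [553.5, 54.7, 142.0]
tcp_rot: [-180.0, -0.1, -3.4]
ft_force: [2.1, 6.2, 2.4]
finger_gap: 4.8
```

```bash
python3 q.py
```

```text
T 16.175 p [553.51  54.67 141.96] rot [-1.7997e+02 -8.0000e-02 -3.4100e+00] F [2.05 6.17 2.39] M [ 0.952 -0.338  0.292] gap 4.8
```

>>> send_rows(dp=[[0,0,0],[0,0,0]], rot=[[0,0,-0.04],[0,0,-0.08]])

```text
time: 16.42
tool_pos: [553.6, 54.7, 142.0]
tcp_rot: [-180.0, -0.1, -8.0]
ft_force: [2.0, 4.7, 1.8]
finger_gap: 4.9
```

```bash
python3 q.py
```

```text
T 16.425 p [553.55  54.68 141.95] rot [-1.7996e+02 -7.0000e-02 -8.0000e+00] F [1.95 4.66 1.76] M [ 0.948 -0.348  0.304] gap 4.9
```

>>> send_rows(dp=[[0,0,0],[0,0,0]], rot=[[0,0,-0.04],[0,0,-0.08]])

```text
time: 16.68
tool_pos: [553.6, 54.7, 142.0]
tcp_rot: [-180.0, -0.1, -12.6]
ft_force: [1.8, 5.0, 2.0]
finger_gap: 5.2
```

```bash
python3 q.py
```

```text
T 16.675 p [553.58  54.68 141.96] rot [-1.7995e+02 -8.0000e-02 -1.2580e+01] F [1.84 5.   2.02] M [ 0.933 -0.385  0.367] gap 5.2
```

>>> send_rows(dp=[[0,0,0],[0,0,0]], rot=[[0,0,-0.04],[0,0,-0.08]])

```text
time: 16.92
tool_pos: [553.6, 54.7, 142.0]
tcp_rot: [-179.9, -0.1, -17.2]
ft_force: [2.4, 5.4, 2.0]
finger_gap: 5.0
```

```bash
python3 q.py
```

```text
T 16.925 p [553.65  54.67 141.98] rot [-1.7995e+02 -8.0000e-02 -1.7170e+01] F [2.36 5.41 2.  ] M [ 0.908 -0.451  0.289] gap 5.0
```

>>> send_rows(dp=[[0,0,0],[0,0,0]], rot=[[0,0,-0.03],[0,0,-0.06]])

```text
time: 17.18
tool_pos: [553.7, 54.7, 142.0]
tcp_rot: [-179.9, -0.1, -20.6]
ft_force: [3.5, 4.7, 0.5]
finger_gap: 5.6
```

```bash
python3 q.py
```

```text
T 17.175 p [553.66  54.69 141.97] rot [-1.7994e+02 -8.0000e-02 -2.0590e+01] F [3.49 4.67 0.45] M [ 0.932 -0.427  0.306] gap 5.6
```

>>> send_rows(dp=[[0,0,0],[0,0,0]], rot=[[0,0,-0.03],[0,0,-0.06]])

```text
time: 17.42
tool_pos: [553.7, 54.7, 142.0]
tcp_rot: [-179.9, -0.1, -24.0]
ft_force: [3.6, 5.7, 2.3]
finger_gap: 4.8
```

```bash
python3 q.py
python3 - <<'E'
from bench import r, vision
from h import *
sc=vision.snapshot("scene")
cv2.imwrite("pics/turn.png",cv2.resize(cv2.cvtColor(sc["pixels"][170:270,250:350],cv2.COLOR_RGB2BGR),(600,600),interpolation=cv2.INTER_CUBIC))
E
python3 q.py
```

```text
T 17.425 p [553.68  54.68 141.98] rot [-1.7994e+02 -8.0000e-02 -2.4020e+01] F [3.61 5.7  2.27] M [ 0.877 -0.507  0.36 ] gap 4.8
T 17.475 p [553.66  54.66 141.95] rot [-1.7994e+02 -7.0000e-02 -2.4110e+01] F [3.06 5.64 2.85] M [ 0.89  -0.499  0.343] gap 5.3
```

View pics/turn.png

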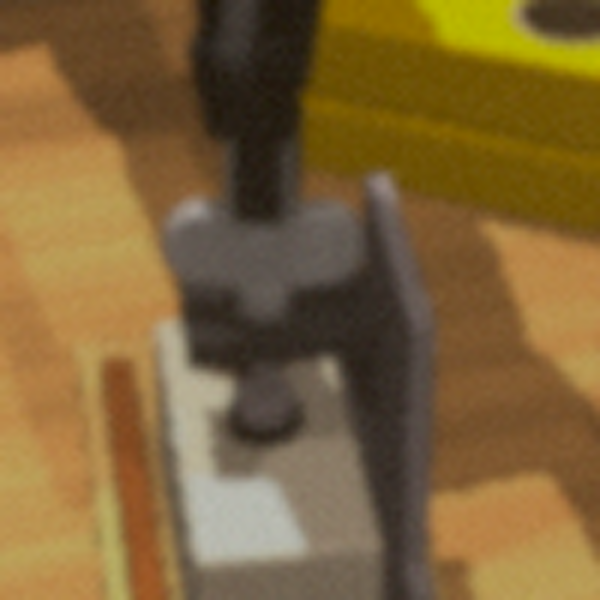

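The wing is turned nearly across the bed and the foot (265,410) is just at the mould's top. Torque is starting to climb, so I go on with smaller steps.

>>> send_rows(dp=[[0,0,0],[0,0,0]], rot=[[0,0,-0.03],[0,0,-0.06]])

```text
time: 17.73
tool_pos: [553.7, 54.7, 142.0]
tcp_rot: [-179.9, -0.1, -27.5]
ft_force: [2.3, 5.5, 2.1]
finger_gap: 4.9
```

```bash
python3 q.py
```

```text
T 17.725 p [553.69  54.65 141.97] rot [-1.7993e+02 -7.0000e-02 -2.7450e+01] F [2.28 5.54 2.12] M [ 0.922 -0.521  0.449] gap 4.9
```

>>> send_rows(dp=[[0,0,0],[0,0,0]], rot=[[0,0,-0.03],[0,0,-0.06]])

```text
time: 17.98
tool_pos: [553.8, 54.6, 142.0]
tcp_rot: [-179.9, -0.1, -30.9]
ft_force: [3.6, 4.5, 1.7]
finger_gap: 4.6
```

```bash
python3 q.py
```

```text
T 17.975 p [553.76  54.62 142.02] rot [-1.7993e+02 -8.0000e-02 -3.0890e+01] F [3.62 4.51 1.68] M [ 0.904 -0.523  0.458] gap 4.6
```

>>> send_rows(dp=[[0,0,0]], rot=[[0,0,-0.03]])

```text
time: 18.1
tool_pos: [553.7, 54.7, 142.0]
tcp_rot: [-179.9, -0.1, -32.6]
ft_force: [3.7, 4.6, 1.6]
finger_gap: 4.8
```

```bash
python3 q.py
```

```text
T 18.1 p [553.72  54.65 141.96] rot [-1.7993e+02 -7.0000e-02 -3.2610e+01] F [3.7  4.59 1.58] M [ 0.889 -0.524  0.463] gap 4.8
```

>>> send_rows(dp=[[0,0,0]], rot=[[0,0,-0.015]])

```text
time: 18.23
tool_pos: [553.7, 54.6, 142.0]
tcp_rot: [-179.9, -0.1, -33.5]
ft_force: [3.2, 5.2, 1.7]
finger_gap: 5.0
```

```bash
python3 q.py
```

```text
T 18.225 p [553.74  54.65 141.99] rot [-1.7992e+02 -7.0000e-02 -3.3450e+01] F [3.18 5.17 1.68] M [ 0.881 -0.476  0.42 ] gap 5.0
```

>>> send_rows(dp=[[0,0,0],[0,0,0]], rot=[[0,0,0],[0,0,0]])

```text
time: 18.48
tool_pos: [553.7, 54.7, 142.0]
tcp_rot: [-179.9, -0.1, -33.4]
ft_force: [3.1, 5.6, 3.1]
finger_gap: 5.2
```

```bash
python3 q.py
python3 - <<'E'
from bench import r, vision
import time
for i in range(4):
    vision.snapshot("scene"); q=r.sense();print(q['time'],q['wrist_torque'].round(3),q['tcp_rot'][2])
E
```

```text
T 18.475 p [553.73  54.66 141.99] rot [-1.7992e+02 -7.0000e-02 -3.3410e+01] F [3.15 5.57 3.11] M [ 0.9   -0.526  0.387] gap 5.2
18.525 [ 0.865 -0.508  0.384] -33.413969628729824
18.575 [ 0.955 -0.507  0.374] -33.41411056747109
18.625 [ 0.918 -0.572  0.405] -33.412381548584634
18.675 [ 0.907 -0.492  0.401] -33.414139459001255
```

Held torque averages 0.39 N m. That is about 0.19 above the held free value of 0.2, and the wing is about 0.28 rad past bearing, so it is firm. I let go and rise.

>>> send_rows(dp=[[0,0,0],[0,0,0],[0,0,0],[0,0,0]], rot=[[0,0,0],[0,0,0],[0,0,0],[0,0,0]], jaw=22)

```text
time: 19.18
tool_pos: [552.8, 54.1, 141.5]
tcp_rot: [180.0, 0.0, -33.5]
ft_force: [-0.6, 0.0, -0.8]
finger_gap: 22.3
```

```bash
python3 q.py
```

```text
T 19.175 p [552.83  54.14 141.54] rot [ 1.7998e+02  1.0000e-02 -3.3520e+01] F [-0.56  0.05 -0.77] M [0.03  0.016 0.029] gap 22.3
```

>>> send_rows(dp=[[0,0,8],[0,0,25],[0,0,50],[0,0,90],[0,0,120]], rot=[[0,0,0],[0,0,0],[0,0,0],[0,0,0],[0,0,0]])

```text
time: 19.8
tool_pos: [553.6, 54.4, 265.3]
tcp_rot: [-179.9, -0.2, -33.5]
ft_force: [0.4, -0.2, -0.2]
finger_gap: 22.0
```

>>> send_rows(dp=[[-15,40,0],[-30,100,0],[-45,160,0],[-60,210,0],[-60,230,0]], rot=[[0,0,0],[0,0,0],[0,0,0],[0,0,0],[0,0,0]])

```text
time: 20.42
tool_pos: [492.0, 287.2, 263.5]
tcp_rot: [-179.9, -0.0, -33.3]
ft_force: [-0.0, -0.2, 0.5]
finger_gap: 21.9
```

```bash
python3 q.py
python3 - <<'E'
from bench import r, vision
from h import *
s=vision.snapshot("top");sc=vision.snapshot("scene")
cv2.imwrite("pics/fin.png",cv2.resize(cv2.cvtColor(np.hstack([sc["pixels"][180:320,220:360],s["pixels"][150:290,200:340]]),cv2.COLOR_RGB2BGR),(800,400),interpolation=cv2.INTER_CUBIC))
cv2.imwrite("pics/finfull.png",cv2.cvtColor(sc["pixels"],cv2.COLOR_RGB2BGR))
Z=cloud(s)[...,2]+2.2
roi=np.zeros(Z.shape,bool);roi[155:278,240:315]=1
def rect(m,z,name):
    n,l,st,c=cv2.connectedComponentsWithStats(m.astype(np.uint8));k=1+np.argmax(st[1:,4])
    v,u=np.where(l==k);W=ray(s,np.c_[u,v],z)[:,:2];R=cv2.minAreaRect(W.astype(np.float32));C=W.mean(0)
    ev,E=np.linalg.eigh(np.cov((W-C).T));a=np.degrees(np.arctan2(E[1,1],E[0,1]))
    print(name,len(v),np.round(R[0],1),np.round(R[1],1),round(R[2],2),C.round(1),'pca',round(a%180,1))
rect(roi&(Z>64)&(Z<78),72,"mould")
rect(roi&(Z>138)&(np.arange(560)[None]>=266),157,"wing")
E
```

```text
T 20.425 p [492.05 287.16 263.48] rot [-1.7989e+02 -4.0000e-02 -3.3330e+01] F [-0.05 -0.18  0.5 ] M [-0.026 -0.016  0.004] gap 21.9
mould 747 [519.9  58.9] [59.4 60.9] 80.69 [515.7  59. ] pca 89.6
wing 195 [552.2  52.1] [58.5 12. ] 64.24 [551.8  51.6] pca 63.9
```

View pics/fin.png

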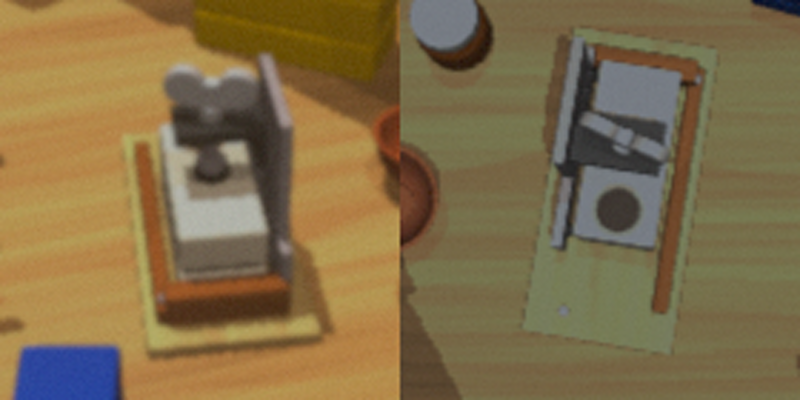

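Run:
```python
from bench import r, vision
from h import *
import math
o=np.array([553,54.]);a=math.radians(-9.65);ux=np.array([math.cos(a),math.sin(a)]);uy=np.array([-ux[1],ux[0]])
def go(s,off,n):
    P=cloud(s);P[...,2]+=off
    J=np.stack([(P[...,:2]-o)@ux,(P[...,:2]-o)@uy],-1)
    m=(P[...,2]>133)&(P[...,2]<163)&(np.abs(J[...,1])<33)&(np.abs(J[...,0])<33)
    W=J[m];C=W.mean(0);ev,E=np.linalg.eigh(np.cov((W-C).T));print(n,m.sum(),C.round(1),'angle cw',round(-math.degrees(math.atan2(E[1,1],E[0,1]))%180,1),np.sqrt(ev).round(1))
go(dict(np.load("top0.npz")),2.2,"top0");go(dict(np.load("scene0.npz")),-1.4,"sc0")
for i in range(2):
    go(vision.snapshot("top"),2.2,"top");go(vision.snapshot("scene"),-1.4,"scene")
s=vision.snapshot("top");Z=cloud(s)[...,2]+2.2
roi=np.zeros(Z.shape,bool);roi[155:278,240:315]=1
v,u=np.where(roi&(Z>65)&(Z<78));W=ray(s,np.c_[u,v],72)[:,:2]-o;J=np.c_[W@ux,W@uy];J=J[np.abs(J[:,1])<33]
print("mould x",np.percentile(J[:,0],[0.3,99.7]),"y",np.percentile(J[:,1],[0.5,99.5]))
```

```text
top0 196 [0.2 0.1] angle cw 4.3 [ 3.1 18.2]
sc0 142 [12.5 -0.6] angle cw 3.2 [ 3.  18.3]
top 218 [ 0.4 -0.2] angle cw 105.8 [ 3.2 18. ]
scene 393 [4.4 0.5] angle cw 105.8 [ 2.6 18. ]
top 219 [0.5 0. ] angle cw 105.7 [ 3.2 18. ]
scene 394 [4.3 0.6] angle cw 105.5 [ 2.5 17.9]
mould x [-63.44070858  65.21388733] y [-30.13262093  28.77083177]
```

View pics/finfull.png

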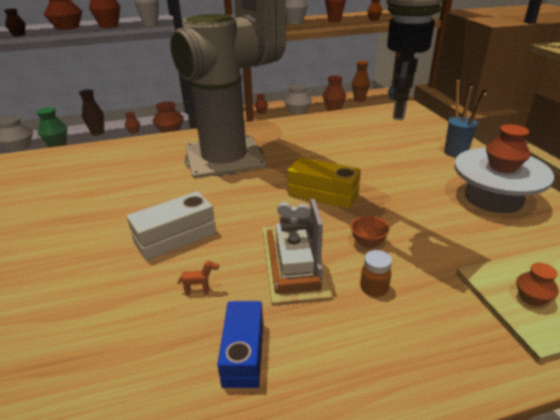

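The bystanders and look-alikes are untouched, and the mould spans jig x −63.5 to 65 (home, within the calibration error). One disagreement: the wing stands at 105.7°, while the tool had turned to 113.8°. I need to know whether the pads gave under load or the wing sprang back, so I compare lobe positions in the mid-turn picture with now.

Run:
```python
from bench import r, vision
from h import *
import math
s=vision.snapshot("scene")
fin=cv2.resize(cv2.cvtColor(s["pixels"][170:270,250:350],cv2.COLOR_RGB2BGR),(600,600),interpolation=cv2.INTER_CUBIC)
tur=cv2.imread("pics/turn.png")
cv2.imwrite("pics/cmp.png",np.hstack([tur[130:430,100:460],fin[130:430,100:460]]))
# predicted tip pixels for angles
K=s["intrinsics"];T=np.linalg.inv(s["world_from_camera"])
a=math.radians(-9.65)
def px(J):
    w=np.array([553+J[0]*math.cos(a)-J[1]*math.sin(a),54+J[0]*math.sin(a)+J[1]*math.cos(a),J[2],1]);c=T@w
    p=K@c[:3];p=p[:2]/p[2];return ((p-[250,170])*6).round(1)
for d in(97,99,102,104.4,105.7,107,113.8):
    t=math.radians(d);print(d,px([22*math.cos(t),-22*math.sin(t),144]),px([-22*math.cos(t),22*math.sin(t),144]))
g=lambda i:cv2.cvtColor(i,cv2.COLOR_BGR2GRAY).astype(np.float32)
for nm,(x0,x1,y0,y1) in dict(L=(160,225,190,280),R=(310,372,190,280),foot=(225,310,370,450),panel=(360,440,170,300)).items():
    t=g(fin)[y0:y1,x0:x1];R=cv2.matchTemplate(g(tur)[y0-30:y1+30,x0-30:x1+30],t,cv2.TM_CCOEFF_NORMED);_,v,_,l=cv2.minMaxLoc(R);print(nm,"shift in turn vs final",l[0]-30,l[1]-30,round(v,2))
```

```text
97 [189.4 245.1] [328.7 243.6]
99 [189.5 243.8] [328.8 245. ]
102 [189.7 241.7] [328.7 247. ]
104.4 [190.1 240.1] [328.4 248.7]
105.7 [190.3 239.2] [328.3 249.6]
107 [190.6 238.4] [328.  250.4]
113.8 [192.6 233.9] [326.4 255. ]
L shift in turn vs final -3 10 0.73
R shift in turn vs final 7 30 0.75
foot shift in turn vs final 2 -1 0.82
panel shift in turn vs final 0 -16 0.76
```

View pics/cmp.png

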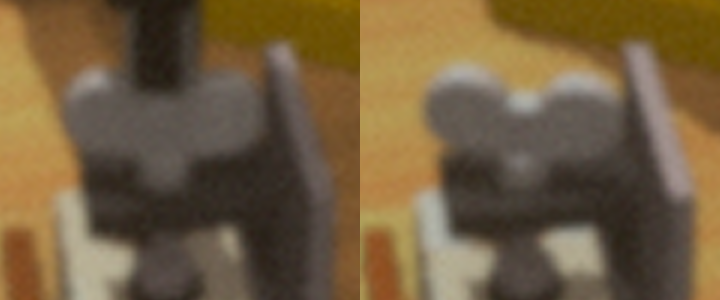

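The mid-turn picture (left) has the left lobe lower, at about (90,70), than the final one (right), at about (460,65). So the wing was already trailing the tool mid-turn: the pads twisted under load, and the wing did not spring back. Three estimates agree within the firm range:
- **Wing angle and mould height:** wing at 1.845 rad against bearing at 1.625 rad (top z 72), about 17 N.
- **Moving torque:** about 20 N.
- **Held torque:** about 24 N.

I'm handing in.

```bash
python3 q.py; python3 -c "
from bench import job
print(job.hand_in())"
```

```text
T 20.825 p [493.5  283.06 261.88] rot [ 1.800e+02 -1.000e-02 -3.363e+01] F [0.23 0.38 0.69] M [ 0.009 -0.051  0.026] gap 21.9
the job is handed in; nothing more can be done
None
```

The mould is home against the end stop and clamped. I handed the job in at about 20.8 s, with the arm clear and no force at the wrist.

- **Sliding:** The mould moved along the bed at about 7 N along the bed. At the stop that rose to 20 N (26 N total at the wrist), under the 35 N limit. Its far end measures jig x 65 and it lies parallel to the bed.
- **Clamping:** I turned the wing clockwise until the torque climbed from about 0.30 to 0.46 N m, and 0.39 N m when held. I then released it and drew the arm away. I estimate a clamping force of 17 to 24 N, against the firm range of 12 to 34 N.
- **Surroundings:** In the final picture the pots and the look-alike moulds are where they were, and I saw no sign of contact with the panel or bridge.

**Checks that disagreed:**
- **Wing angle:** The wing stands at 105.7°, but the tool had turned to 113.8°. A mid-turn picture suggests the finger pads twisted under load rather than the wing springing back, but that evidence is weak.
- **Finger opening:** The gripper read about 5 mm on the 10 mm wing. The pictures and the torque show it was gripped.

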